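Draw the control-unit carrier out of a battery housing with the insulated hook

ROBOT

A 6-joint arm with a two-finger parallel gripper is mounted at the origin on the work surface. World frame = base frame: x ahead of the robot, y to its left, z up, the work surface at z = 0. Lengths are in m, angles in rad, forces in N, time in s.
With the tool pointing down it reaches from about 0.3 to 0.875 m from the base axis. Payload 4.2 kg.
Tool frame: the origin (TCP) lies midway between the tips of the shut fingers; the grasp point (between the pads) lies 19 mm behind it; z points along the fingers, y is the line along which they close (so a half turn about z gives the same grasp; the last joint's range is limited). The gripper opens to 85 mm and grips with 20 to 120 N. Pads are 22 mm wide; open, the fingers measure 114 mm over their backs; the gripper's body (76 mm by 85 mm) begins 54 mm behind the grasp point. The pads swing forward as they close: fully open they stand 13 mm farther back than shut.
Start: joints at [-1.256, 0.32, 1.565, -0, 1.257, -0.02], TCP at [0.189, -0.543, 0.231] pointing down, gripper open.
Joint ranges: [-3.11, 3.11], [-0.84, 2.01], [0.21, 2.61], [-1.34, 4.49], [0.05, 2.63], [-2.56, 2.56]. Speed limits (rad/s): [2.57, 2.57, 3.14, 3.14, 3.14, 3.14].

INTERFACE

Orientations are given as a unit quaternion [w, x, y, z].
In Python, from cell import arm, ik, capture, camera_info, get_t, get_joint_pos, get_joint_vel, get_effort, get_eef_pos, get_tcp_rot, get_contact_force, get_ft_torque, get_finger_gap, get_grasp_force gives the robot as it stands. Calls block until the motion is done:
- arm.move_pose(position, orientation): joint-space move of the TCP to a pose.
- arm.move_straight(position, ori=None, feed=0.15, threshold=None): straight line of the TCP; ori=None keeps the orientation; feed is the mean speed in m/s. With threshold (N) it stops when the force on the tool has changed by that much, and returns True; else False.
- arm.movej(angles): joint-space move.
- arm.grip(opening): finger opening in m; the grip force is fixed at half the most; returns when the fingers have stopped.
- arm.wait(seconds).
- ik(position, orientation): joint angles nearest the present ones, or None.
- capture(name): name is "scene" or "top" or "wrist"; returns (picture, depth): 400x640x3 uint8, red, green, blue; 400x640 float32, m along the optical axis (not along the pixel's ray), 0 where there is no reading.
- camera_info(name): a dict with "mtx" (3x3 intrinsics, pixels), "R" (3x3) and "t" (3): a world point X has camera coordinates R X + t; the wrist camera has in their place "mount" (4x4, takes a point from camera to tool coordinates, whose origin is the TCP and whose axes are the flange's). Camera axes: x right, y down, z forward; pixel columns grow to the right and rows downward; lengths in m; the calibration is good to about 2 mm. A picture is of the moment at which its call begins: read the wrist's pose just before it. camera_info takes no time and is no camera call.
A pose or a line that the arm cannot do raises arm.MotionError and nothing moves.
- arm.job_done(): hands the job in; it is judged then, once.
Readings, each from a call of its own:
- get_t(): time.
- get_joint_pos(): joint angles.
- get_joint_vel(): joint speeds.
- get_effort(): joint torques, N m.
- get_eef_pos(): TCP position.
- get_tcp_rot(): TCP orientation.
- get_contact_force(): force on the tool from outside, world axes, zero at the start.
- get_ft_torque(): the same for the moment, N m.
- get_finger_gap(): finger opening in m.
- get_grasp_force(): force on a finger pad.
Only numpy, scipy, OpenCV 4.12 (cv2) and the standard library are available. Lean on these libraries where they do the work, as an engineer would, in place of code of your own. Each camera call takes 0.05 s, during which the arm holds its last target. There are 200 camera calls.

TASK

With the orange insulated hook from its cradle, catch the red wire loop of the control-unit carrier in the open battery housing and draw the carrier out along its guides until you feel it bear firmly against the stop screw, but never put more than 16 N on the loop. Keep the gripper itself off the carrier, then unhook without pushing the carrier back in, lay the hook back in its cradle as it was and let go. Leave the plug, the screwdriver and the bolt tray where they are.

Things in the scene. Friction and masses are not known exactly. Their poses are not given: they have to be found in the camera images.
- hook: Insulated hook stick, 180 g; origin at the middle of its orange handle (110 in x, 24 wide in y, 28 high in z; grip it there across y, from above, firmly: 60 N or more). x runs to the hook end, z up as it lies in the cradle, handle's middle 72 above the table. Black guard 36 x 36 at x = 55 to 60, then a round shank of 12 diameter on the axis to x = 161.
- hook_prong (a point): Point in the middle of the hook's steel prong (8 diameter), at x = 165, z = -22 in the hook's frame, axes as the hook's. The prong turns down from the shank's end: its centre line runs from x = 168, z = -6 to x = 164, z = -32 (lowest point z = -36), so it leans back a little and holds a loop pulled against it.
- cradle: Fixed grey hook cradle; origin on the table under the handle's middle, the hook lies along its x, prong down, origin 72 up, within 4 of x = 0. Base 210 x 70 x 8. Two uprights 14 thick with flared U slots open at the top: at x = -43 for the handle (30 wide, floor 58 up), at x = 100 for the shank (16 wide, floor 66 up); they end 28 above the floors. Fingers fit between.
- housing: Fixed battery housing, cover off, base 280 x 240 (local x = -100 to 180), orange busbar covers, walls to 77 above the table. Origin on the table; x points into it: the carrier comes out along -x. The carrier runs on a floor 12 up between steel guides (tops 26 up, inner faces 94 apart) that run out in front to x = -175. Above the guides the bay is open, 110 wide in y.
- carrier: Loose steel carrier, 120 x 90, 44 high with the black finned control unit, 0.5 to 0.7 kg; origin at the centre of its underside, axes as the housing's. It starts plugged in, origin at x = 4 to 10 of the housing, its rear blade gripped by sprung contacts: the first 15 mm take about 5 to 11 N, then it slides with about 1 to 4 N. Front plate at x = -60.
- pull_loop (a point): Centre of the opening of the carrier's red wire loop, level, 46 above the table, axes as the carrier's. Wire 6 thick; opening from the front plate at x = +14 to the wire at x = -14, 24 wide in y. The prong goes in from above; with the shank's axis 20 above this point the prong's foot is 16 below it and clears all underneath. The wire bends above 16 N.
- stop: Fixed dark bar across the guides, 15 x 94 x 11, top 23 above the table; origin at the foot of its inner face, axes as the housing's. From its middle a rigid brass stop screw of 10 diameter sticks out towards the carrier by 3 to 23, set anew each time and not reported; the front plate meets it after 71 to 97 of travel. Firm: 7 to 11 N more than sliding took, kept for half a second.
- bolt_tray: Blue open tray with bolts, 130 x 100 x 35, loose; origin at the centre of its underside. Leave alone.
- hv_plug: Orange plug without cable, about 70 x 34 x 32 high, loose beside the guides; origin at its underside. Leave alone.
- screwdriver: Red screwdriver, 150 long, lying loose on the other side of the guides; origin at its middle underside. Leave alone.
Things that resemble listed ones, but are neither listed nor needed, are in the scene too. There is more than one size of the carrier; the one meant has the size given above.

How it is judged:
On the way, in this order (a step that is already met when the one before it is completed fails the run):
1. the hook's prong is through the loop and pulls on it (horizontal distance between hook_prong and pull_loop below 0.016 m and z of hook_prong in the frame of pull_loop below 0.008 m and contact force between hook and carrier above 1.5 N), for 0.1 s.
2. the hook holds the carrier firmly against the stop screw (over 6 N on the stop for 0.3 s) with the prong still in the loop (contact force between carrier and stop above 6 N and contact force between hook and carrier above 6 N and horizontal distance between hook_prong and pull_loop below 0.016 m and x of carrier in the frame of housing below -0.06 m), for 0.3 s.
At the end, for the whole second after the job is handed in: The carrier stands drawn out, front plate within 27 mm of the stop bar, flat in its guides and at rest; the hook lies at rest in its cradle as before (within 15 mm, seated to 5 mm in height, parallel within 0.1 rad, prong down), released (x of carrier in the frame of stop below 0.087 m and z of carrier in the frame of housing below 0.016 m and linear speed of each of carrier, hook below 0.01 m/s and horizontal distance between hook and cradle below 0.015 m and z of hook in the frame of cradle between 0.067 and 0.077 m and angle between the x axis of hook and the x axis of cradle, either way round below 0.1 rad and angle between hook's own z axis and vertical below 0.2 rad); the robot touches nothing.
It fails at once if more than 16 N between the hook and the carrier (contact force between hook and carrier above 16 N).
It fails at once if the gripper or the arm touches the carrier (contact force between any of the fingers, the arm and carrier above 0.5 N).
It fails at once if the plug, the screwdriver or the bolt tray is moved by more than 15 mm (distance of any of hv_plug, screwdriver, bolt_tray from where it was at the start of the episode above 0.015 m).
It also fails if it takes over 72 s, if anything falls off the work surface, if the arm or the gripper's body presses on something with over 40 N, if the wrist force passes 120 N, or if a joint passes its speed limit or range.

## Working session

There is one attempt and no reset: what is moved stays moved. The work goes in short steps, each a Python script; the robot and the scene stay as the last script left them, time stands still between calls to the robot, and variables do not carry over. Pictures are saved under pics/ and viewed, at most 10 in all, crops included, and the job is handed in when it is done.

```bash
mkdir -p pics; ls
python3 - <<'E'
from cell import *
import cv2,numpy as np
for n in ["scene","top"]:
    p,d=capture(n); cv2.imwrite(f"pics/{n}0.png",p[:,:,::-1]); np.savez(f"{n}0.npz",p=p,d=d)
    i=camera_info(n); print(n,i)
print(camera_info("wrist"),get_t(),get_tcp_rot(),get_contact_force())
E
```

```text
pics
scene {'mtx': array([[416.7469378 ,   0.        , 313.79345815],
       [  0.        , 416.7469378 , 192.67956191],
       [  0.        ,   0.        ,   1.        ]]), 'R': array([[-0.31784361,  0.94813808,  0.00310029],
       [ 0.76088967,  0.25702068, -0.59580809],
       [-0.56570518, -0.18701482, -0.80312085]]), 't': array([ 0.16136633, -0.41810596,  1.58529281])}
top {'mtx': array([[440.02649595,   0.        , 328.96208339],
       [  0.        , 440.02649595, 198.88283038],
       [  0.        ,   0.        ,   1.        ]]), 'R': array([[-3.35622547e-04, -9.99961603e-01, -8.75673016e-03],
       [-9.98523609e-01,  8.10765985e-04, -5.43134033e-02],
       [ 5.43184175e-02,  8.72557300e-03, -9.98485540e-01]]), 't': array([0.02989419, 0.57273486, 1.22711698])}
{'mtx': array([[357.41709568,   0.        , 319.25380594],
       [  0.        , 357.41709568, 197.33884188],
       [  0.        ,   0.        ,   1.        ]]), 'mount': array([[-7.13028890e-04, -9.59056682e-01, -2.83213298e-01,
         7.35226970e-02],
       [ 9.99999595e-01, -5.28330073e-04, -7.28532579e-04,
        -2.40263343e-04],
       [ 5.49073935e-04, -2.83213703e-01,  9.59056670e-01,
        -1.42612407e-01],
       [ 0.00000000e+00,  0.00000000e+00,  0.00000000e+00,
         1.00000000e+00]])} 0.1 [-7.83858105e-04  9.86021210e-01  1.66617968e-01 -1.10007270e-04] [ 0.29533024 -0.42533987 -0.94263342]
```

View pics/top0.png

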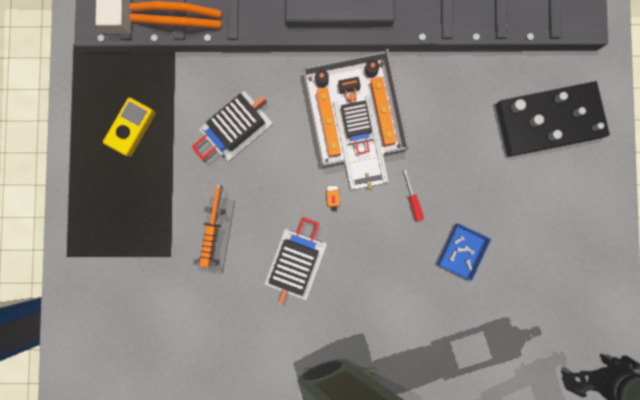

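View pics/scene0.png

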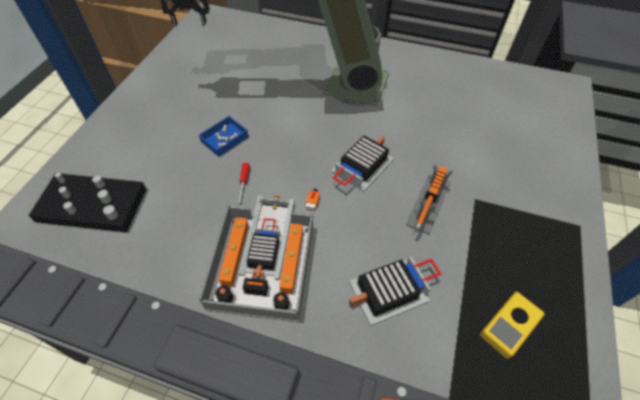

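```bash
cat > h.py <<'E'
from cell import *
import cv2,numpy as np
from scipy.spatial.transform import Rotation as Ro
def q(yaw):  # tool down, tool x at yaw
    x=(Ro.from_euler('z',yaw)*Ro.from_euler('x',np.pi)).as_quat(); return [x[3],x[0],x[1],x[2]]
def Rt(qq): return Ro.from_quat([qq[1],qq[2],qq[3],qq[0]]).as_matrix()
def snap(name,tag):
    """picture + world point of each pixel (3 channels)"""
    if name=="wrist":
        p0=np.array(get_eef_pos());R0=Rt(get_tcp_rot());i=camera_info(name)
        T=np.eye(4);T[:3,:3]=R0;T[:3,3]=p0;T=T@i["mount"]
    else:
        i=camera_info(name);T=np.eye(4);T[:3,:3]=i["R"].T;T[:3,3]=-i["R"].T@i["t"]
    p,d=capture(name)
    v,u=np.mgrid[:400,:640]
    K=i["mtx"]
    c=np.stack([(u-K[0,2])/K[0,0]*d,(v-K[1,2])/K[1,1]*d,d],-1)
    W=c@T[:3,:3].T+T[:3,3]; W[d==0]=np.nan
    cv2.imwrite(f"pics/{tag}.png",p[:,:,::-1]); np.savez(tag+".npz",p=p,W=W,T=T,K=K)
    return p,W
E
python3 - <<'E'
from h import *
p,W=snap("top","top1")
for n,(u,v) in dict(handle=(208,245),shank=(216,200),plug=(333,199),drv=(415,205),loop=(361,147),stop=(368,183),ctop=(356,118),b1=(302,70),b2=(388,52),b3=(407,150)).items(): print(n,np.round(W[v,u],3))
h=W[245,208]
yaw=-0.18
for yw in (yaw,yaw+np.pi,yaw-np.pi): print(yw,ik([h[0],h[1],.053],q(yw)))
arm.move_pose([h[0]+.04,h[1],.25],q(yaw))
snap("wrist","w_hook"); print(get_t(),get_joint_pos())
E
```

```text
handle [0.446 0.351 0.083]
shank [0.567 0.334 0.074]
plug [0.572 0.018 0.029]
drv [ 0.555 -0.211  0.025]
loop [ 0.721 -0.062  0.014]
stop [ 0.617 -0.08   0.021]
ctop [ 0.795 -0.046  0.053]
b1 [0.949 0.108 0.001]
b2 [ 1.001 -0.142 -0.   ]
b3 [ 0.714 -0.194  0.001]
-0.18 [ 6.46290118e-01  4.77066011e-01  1.81647660e+00 -4.44089210e-16
  8.48050042e-01  2.39708644e+00]
2.961592653589793 [ 0.64629012  0.47706601  1.8164766   0.          0.84805004 -0.74450621]
-3.3215926535897933 [ 0.64629012  0.47706601  1.8164766   0.          0.84805004 -0.74450621]
3.4917 [ 6.05109408e-01  3.48599622e-01  1.47373060e+00 -1.46993940e-04
  1.31922856e+00  2.35686013e+00]
```

View pics/w_hook.png

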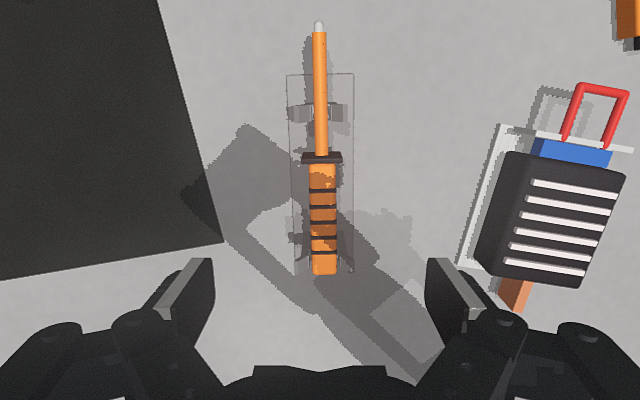

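```bash
cat >> h.py <<'E'
def axis(W,m):
    P=W[m]; c=P[:,:2].mean(0); d=np.linalg.svd(P[:,:2]-c,full_matrices=False)[2][0]; d*=np.sign(d[0]); return c,d,P
E
python3 - <<'E'
from h import *
D=np.load("w_hook.npz");p=D['p'].astype(int);W=D['W']
roi=np.zeros((400,640),bool);roi[20:280,295:345]=1
org=roi&(p[...,0]>180)&(p[...,2]<90)&(p[...,0]-p[...,2]>100)
sh=org&(np.arange(400)[:,None]<150)&(W[...,2]>.07); ha=org&(np.arange(400)[:,None]>165)&(W[...,2]>.075)
for n,m in(("sh",sh),("ha",ha)):
    c,d,P=axis(W,m);s=(P[:,:2]-c)@d; print(n,c,np.arctan2(d[1],d[0]),s.min(),s.max(),np.median(P[:,2]),np.percentile(P[:,2],95),c+d*s.min(),c+d*s.max())
c1,_,_=axis(W,sh);c2,_,P=axis(W,ha);d=c1-c2;d/=np.linalg.norm(d);print("yaw",np.arctan2(d[1],d[0]))
print("tip",W[26,319],"guard", [W[r,321].round(4) for r in range(148,166,2)])
E
```

```text
sh [0.55896271 0.33787516] -0.15565954514735864 -0.04905703870752427 0.04670901389501379 0.07694844399606704 0.07866765882027357 [0.5104988  0.34548056] [0.60510699 0.33063379]
ha [0.447962  0.3560928] -0.1640877403475344 -0.05563872521427356 0.050543249436245476 0.08590916434366358 0.08707383967061656 [0.39307062 0.36518152] [0.49782634 0.34783644]
yaw -0.16267154422594732
tip [0.60958685 0.32935535 0.07329776] guard [array([0.512 , 0.3455, 0.0786]), array([0.5105, 0.3458, 0.0804]), array([0.5082, 0.3462, 0.0767]), array([0.5065, 0.3465, 0.0771]), array([0.5054, 0.3467, 0.0808]), array([0.5051, 0.3468, 0.0891]), array([0.5036, 0.3471, 0.0905]), array([0.5019, 0.3474, 0.0906]), array([0.4992, 0.3479, 0.0854])]
```

Run:
```python
from h import *
arm.move_pose([.66,-.07,.25],q(.14))
snap("wrist","w_loop"); print(get_t(),get_joint_pos())
```

```text
5.2083 [-1.21351112e-01  4.52795231e-01  1.30947064e+00  3.87131156e-04
  1.37935723e+00  1.30799709e+00]
```

View pics/w_loop.png

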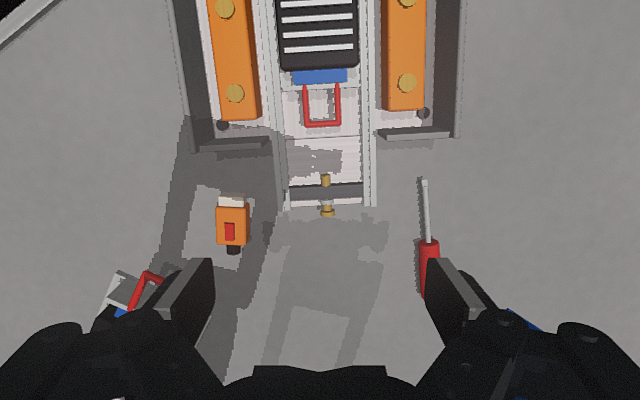

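Run:
```python
from h import *
D=np.load("w_loop.npz");p=D['p'].astype(int);W=D['W'];z=W[...,2]
red=(p[...,0]>130)&(p[...,1]<90)&(p[...,2]<90); 
roi=np.zeros((400,640),bool);roi[75:135,295:350]=1
r=red&roi&(z>.04)&(z<.056);P=W[r];print("loop n",len(P),P.min(0),P.max(0),np.median(P[:,2]))
# guides: z 22..30mm
for a,b in((262,295),(355,385)):
    m=np.zeros_like(roi);m[90:205,a:b]=1;m&=(z>.022)&(z<.030)
    c,d,_=axis(W,m);print("guide",m.sum(),c,np.arctan2(d[1],d[0]))
R=None
c=[];
yaw=.155
for yaw in(.14,.15,.16,.17):
    M=np.array([[np.cos(yaw),np.sin(yaw)],[-np.sin(yaw),np.cos(yaw)]]);L=P[:,:2]@M.T;print(yaw,L.min(0),L.max(0))
u=323
print("loopcol",[(v,W[v,u].round(4).tolist()) for v in range(70,130,3)])
print("stopcol",[(v,W[v,326].round(4).tolist()) for v in range(168,216,3)])
```

```text
loop n 599 [ 0.69917069 -0.08137232  0.04567818] [ 0.74252125 -0.04186466  0.05089258] 0.04867646287644911
guide 1504 [ 0.67065447 -0.02455075] 0.215881290769507
guide 1570 [ 0.68278068 -0.11630065] 0.1603918513503249
0.14 [ 0.6851366  -0.17917959] [ 0.72508199 -0.14340621]
0.15 [ 0.68361449 -0.18606926] [ 0.72329572 -0.15051661]
0.16 [ 0.68202402 -0.19296296] [ 0.72143825 -0.15761196]
0.17 [ 0.68036535 -0.19990714] [ 0.71950863 -0.16469154]
loopcol [(70, [0.752, -0.0586, 0.0451]), (73, [0.7495, -0.0589, 0.0435]), (76, [0.7469, -0.0593, 0.0438]), (79, [0.7443, -0.0597, 0.044]), (82, [0.7417, -0.0601, 0.0447]), (85, [0.739, -0.0604, 0.0482]), (88, [0.7364, -0.0608, 0.0496]), (91, [0.7339, -0.0615, 0.0131]), (94, [0.731, -0.0619, 0.0115]), (97, [0.728, -0.0623, 0.0125]), (100, [0.7251, -0.0627, 0.013]), (103, [0.7221, -0.0632, 0.0097]), (106, [0.7191, -0.0636, 0.0112]), (109, [0.7162, -0.064, 0.0132]), (112, [0.7132, -0.0645, 0.0114]), (115, [0.7101, -0.0649, 0.011]), (118, [0.7072, -0.0653, 0.0119]), (121, [0.7069, -0.065, 0.0488]), (124, [0.7042, -0.0654, 0.0493]), (127, [0.6979, -0.0667, 0.0111])]
stopcol [(168, [0.655, -0.0762, 0.0114]), (171, [0.6518, -0.0766, 0.0118]), (174, [0.65, -0.0768, 0.0188]), (177, [0.6478, -0.077, 0.0231]), (180, [0.6443, -0.0776, 0.0219]), (183, [0.6412, -0.078, 0.023]), (186, [0.6378, -0.0785, 0.0222]), (189, [0.6345, -0.079, 0.0224]), (192, [0.6316, -0.0794, 0.0236]), (195, [0.6283, -0.0799, 0.0238]), (198, [0.6253, -0.0803, 0.0248]), (201, [0.6223, -0.0807, 0.0261]), (204, [0.6191, -0.0812, 0.0266]), (207, [0.6151, -0.0818, 0.0243]), (210, [0.6112, -0.0824, 0.0229]), (213, [0.6095, -0.0826, 0.0278])]
```

Run:
```python
from h import *
D=np.load("w_loop.npz");p=D['p'].astype(int);W=D['W'];z=W[...,2]
org=(p[...,0]>180)&(p[...,2]<90)&(p[...,0]-p[...,2]>110)&(p[...,1]>80)
for a,b in((195,268),(375,435)):
    m=np.zeros_like(org);m[0:125,a:b]=1;m&=org; zz=np.median(z[m]);m&=abs(z-zz)<.006
    # edges per row -> line fits
    E=[(W[v,np.flatnonzero(m[v])[0]],W[v,np.flatnonzero(m[v])[-1]]) for v in range(20,100) if m[v].sum()>10]
    for k in(0,1):
        X=np.array([e[k] for e in E]); 
        vx,vy,_,_=cv2.fitLine(X[:,:2].astype(np.float32),cv2.DIST_HUBER,0,.001,.001).ravel(); print("bus",zz,np.arctan2(vy*np.sign(vx),abs(vx)))
# loop legs: midline per row
red=(p[...,0]>130)&(p[...,1]<90)&(p[...,2]<90)&(z>.04)&(z<.056)
for v in range(88,128,4):
    u=np.flatnonzero(red[v,295:350])+295
    L=W[v,u[u<322]].mean(0);R=W[v,u[u>=322]].mean(0); print(v,u.min(),u.max(),L.round(4),R.round(4),((L+R)/2).round(4))
# fins: control unit top edges
m=np.zeros_like(org);m[0:62,270:365]=1;m&=z>.05;c=[W[v,np.flatnonzero(m[v])[[0,-1]]].mean(0)[:2].round(4).tolist() for v in(5,20,35,50,60)];print(c)
# screw: gold pixels
g=(p[...,0]>p[...,2]+50);g2=np.zeros_like(g);g2[168:220,312:340]=g[168:220,312:340]
for v in (176,180,208,212):
    u=np.flatnonzero(g2[v]); print("screw",v,u.min(initial=999),u.max(initial=0),W[v,u].mean(0).round(4) if len(u) else None)
```

```text
Traceback (most recent call last):
IndexError: too many indices for array: array is 1-dimensional, but 2 were indexed
```

Run:
```python
from h import *
D=np.load("w_loop.npz");p=D['p'].astype(int);W=D['W'];z=W[...,2]
org=(p[...,0]>p[...,2]+90)&(p[...,0]>p[...,1]+50)
for a,b in((195,268),(375,435)):
    m=np.zeros_like(org);m[0:125,a:b]=1;m&=org; zz=np.nanmedian(z[m]);m&=abs(z-zz)<.006
    E=[(W[v,np.flatnonzero(m[v])[0]],W[v,np.flatnonzero(m[v])[-1]]) for v in range(20,100) if m[v].sum()>10]
    print(m.sum(),zz,len(E))
    for k in(0,1) if len(E)>5 else ():
        X=np.array([e[k] for e in E]); 
        vx,vy,_,_=cv2.fitLine(X[:,:2].astype(np.float32),cv2.DIST_HUBER,0,.001,.001).ravel(); print("bus",zz,np.arctan2(vy*np.sign(vx),abs(vx)))
red=(p[...,0]>130)&(p[...,1]<90)&(p[...,2]<90)&(z>.04)&(z<.056)
for v in range(88,128,4):
    u=np.flatnonzero(red[v,295:350])+295
    if len(u)<2: continue
    L=W[v,u[u<322]].mean(0);R=W[v,u[u>=322]].mean(0); print(v,u.min(),u.max(),L.round(4),R.round(4),((L+R)/2).round(4))
m=np.zeros_like(org);m[0:62,270:365]=1;m&=z>.05;c=[W[v,np.flatnonzero(m[v])[[0,-1]]].mean(0)[:2].round(4).tolist() for v in(5,20,35,50,60) if m[v].any()];print(c)
g=(p[...,0]>p[...,2]+50);g2=np.zeros_like(g);g2[168:220,312:340]=g[168:220,312:340]
for v in (176,180,208,212):
    u=np.flatnonzero(g2[v]); print("screw",v,u.min(initial=999),u.max(initial=0),W[v,u].mean(0).round(4) if len(u) else None)
```

```text
3894 0.051962015999194894 80
bus 0.051962015999194894 0.19669166
bus 0.051962015999194894 0.19355424
3693 0.05192298152353597 80
bus 0.05192298152353597 0.1955532
bus 0.05192298152353597 0.19365798
88 303 339 [ 0.7339 -0.0435  0.0489] [ 0.7381 -0.0731  0.0488] [ 0.736  -0.0583  0.0488]
92 302 339 [ 0.7305 -0.0444  0.049 ] [ 0.7346 -0.0736  0.0484] [ 0.7325 -0.059   0.0487]
96 302 339 [ 0.727  -0.0448  0.0486] [ 0.7312 -0.0746  0.0485] [ 0.7291 -0.0597  0.0485]
100 303 339 [ 0.7235 -0.0458  0.0488] [ 0.7276 -0.0752  0.0488] [ 0.7256 -0.0605  0.0488]
104 303 339 [ 0.72   -0.0467  0.0493] [ 0.7241 -0.0757  0.0486] [ 0.722  -0.0612  0.049 ]
108 303 339 [ 0.7164 -0.0471  0.0486] [ 0.7205 -0.0763  0.0485] [ 0.7184 -0.0617  0.0485]
112 303 340 [ 0.7128 -0.0476  0.0484] [ 0.717  -0.0773  0.0486] [ 0.7149 -0.0625  0.0485]
116 304 340 [ 0.7092 -0.0486  0.049 ] [ 0.7133 -0.0779  0.0481] [ 0.7113 -0.0632  0.0485]
120 304 340 [ 0.7056 -0.0495  0.0487] [ 0.7093 -0.0762  0.0476] [ 0.7075 -0.0628  0.0482]
124 304 340 [ 0.7027 -0.0556  0.0488] [ 0.7052 -0.0729  0.0492] [ 0.704  -0.0643  0.049 ]
[[0.8029, -0.0451], [0.7914, -0.0475], [0.7798, -0.0501], [0.7677, -0.0522], [0.7595, -0.0539]]
screw 176 322 329 [ 0.6486 -0.0764  0.0224]
screw 180 322 329 [ 0.6442 -0.077   0.022 ]
screw 208 323 331 [ 0.6133 -0.0832  0.0219]
screw 212 321 333 [ 0.6101 -0.0839  0.0258]
```

Run:
```python
from h import *
H=[.447,.3562]
arm.move_pose([*H,.14],q(-.163))
print(arm.move_straight([*H,.053],feed=.08,threshold=12))
arm.grip(0.0); print("grip",get_finger_gap(),get_grasp_force(),get_eef_pos(),get_contact_force())
arm.move_straight([*H,.20],feed=.1)
print("held",get_finger_gap(),get_grasp_force(),get_contact_force())
C=np.array([.7215,-.0613]);y=.195
P=C-.165*np.array([np.cos(y),np.sin(y)])
arm.move_pose([*P,.131],q(y))
snap("wrist","w_over"); print(P,get_t(),get_eef_pos(),get_contact_force())
```

```text
False
grip 0.023277148048225643 59.26498889923096 [0.44714118 0.35626694 0.05327868] [-1.25725243 -0.56487552  2.17767311]
held 0.022993865637920285 59.05329465866089 [-0.26421535 -0.02464198 -1.92348558]
[ 0.55962713 -0.09327148] 12.2 [ 0.55990377 -0.09232673  0.13119967] [-0.11109246  0.71362937 -1.59113135]
```

View pics/w_over.png

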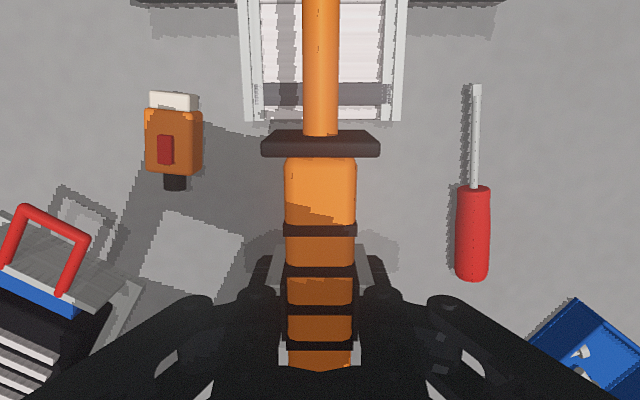

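Run:
```python
from h import *
D=np.load("w_over.npz");W=D['W']
e=np.array(get_eef_pos());R=Rt(get_tcp_rot())
T=(W-e)@R
for v in(5,20,60,100,125,135,145,152,156,160,170,200): 
    u=range(308,335); print(v,np.nanmean(T[v,312:330],0).round(4), T[v,321].round(4))
print(Ro.from_matrix(R).as_euler('xyz'))
for n in("top","scene"):
    p,_=snap(n,n+"2")
a=cv2.imread("pics/top2.png")[100:200,300:420];b=cv2.imread("pics/scene2.png")[170:290,200:330]
cv2.imwrite("pics/cmp.png",np.hstack([cv2.resize(a,(400,333)),cv2.resize(b,(361,333))]))
```

```text
5 [ 0.0982  0.0001 -0.0243] [ 0.0981  0.0002 -0.0248]
20 [ 0.0941  0.0001 -0.0242] [ 0.0941  0.0002 -0.0245]
60 [ 0.0828  0.0001 -0.0243] [ 0.0828  0.0002 -0.0246]
100 [ 0.0709  0.0001 -0.0242] [ 0.0709  0.0002 -0.0233]
125 [ 0.063   0.0001 -0.0245] [ 0.0631  0.0002 -0.0254]
135 [ 0.0598  0.0001 -0.0244] [ 0.0597  0.0002 -0.0237]
145 [ 0.0583  0.0001 -0.0368] [ 0.0583  0.0002 -0.037 ]
152 [ 0.0562  0.     -0.0364] [ 0.0561  0.0002 -0.0364]
156 [ 0.0549  0.     -0.0364] [ 0.055   0.0002 -0.0366]
160 [ 0.0528  0.0001 -0.0316] [ 0.0528  0.0002 -0.0312]
170 [ 0.0498  0.     -0.0324] [ 0.0497  0.0002 -0.0321]
200 [ 0.04    0.0001 -0.0324] [ 0.04    0.0002 -0.0327]
[-3.14144925e+00 -4.74790831e-04  1.96128514e-01]
```

View pics/cmp.png

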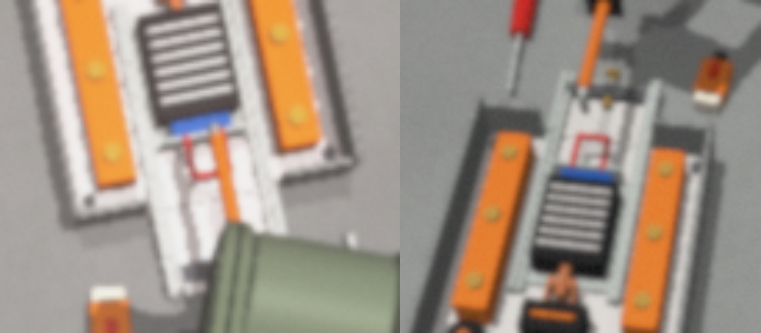

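```bash
cat >> h.py <<'E'
YAW=.195; AX=np.array([np.cos(YAW),np.sin(YAW)]); C0=np.array([.7215,-.0613])
def tcp(s,z,lat=0):  # TCP so that the prong is s along housing x (from the loop's start), hook axis at height z
    p=C0-(.165-s)*AX+lat*np.array([-AX[1],AX[0]]); return [*p,z-.0184]
E
python3 - <<'E'
from h import *
print(arm.move_straight(tcp(0,.11),q(YAW),feed=.06)); arm.wait(.2); print(get_eef_pos(),tcp(0,.11),get_contact_force())
print(arm.move_straight(tcp(0,.066),feed=.04,threshold=4)); arm.wait(.3)
f0=np.array(get_contact_force());print(get_t(),get_eef_pos(),tcp(0,.066),f0)
np.save("f0.npy",f0)
snap("scene","scene3");b=cv2.imread("pics/scene3.png")[170:250,230:330];cv2.imwrite("pics/s3.png",cv2.resize(b,(600,480)))
E
```

```text
False
[ 0.55990787 -0.0933288   0.09205053] [np.float64(0.5596271345243198), np.float64(-0.09327147826879961), 0.0916] [-0.52814868  0.43830564 -2.14651813]
False
14.8583 [ 0.55970031 -0.09328151  0.04776312] [np.float64(0.5596271345243198), np.float64(-0.09327147826879961), 0.0476] [ 0.65109451  0.84677018 -1.15926818]
```

View pics/s3.png

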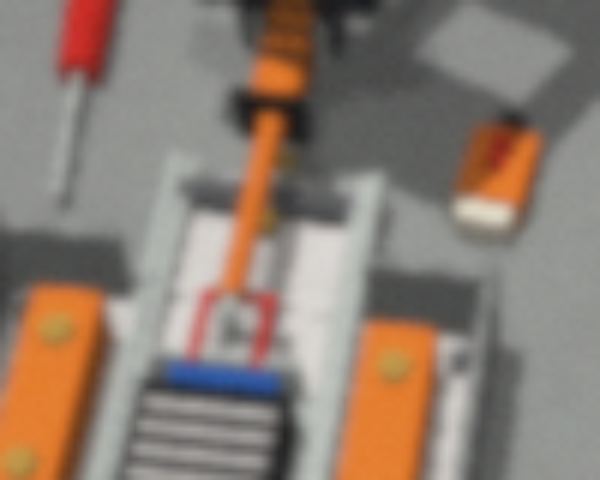

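```bash
cat >> h.py <<'E'
def pull():  # averaged pull force along the guides, N
    f=[]
    for _ in range(4): f.append(get_contact_force()); arm.wait(.01)
    d=np.mean(f,0)-np.load("f0.npy"); return float(d[:2]@AX)
def along(): return float((np.array(get_eef_pos())[:2]-C0)@AX+.165)
E
python3 - <<'E'
from h import *
f=[]
for _ in range(10): f.append(get_contact_force()); arm.wait(.02)
np.save("f0.npy",np.mean(f,0));print(np.std(f,0))
print(arm.move_straight(tcp(-.016,.066),feed=.015,threshold=3.5));print(get_t(),along(),pull());s=along()
for k in range(12):
    s-=.0005; r=arm.move_straight(tcp(s,.066),feed=.01); F=pull(); print(round(get_t(),2),round(s*1e3,1),round(along()*1e3,2),round(F,2))
    if F>12.5: break
E
```

```text
[0.47097606 0.32100936 0.57148271]
True
15.85 -0.011310620742250393 2.6787267965847144
16.17 -11.8 -11.38 3.49
16.45 -12.3 -11.48 5.72
16.73 -12.8 -11.52 6.71
17.02 -13.3 -11.69 7.58
17.3 -13.8 -11.94 8.01
17.58 -14.3 -12.34 8.55
17.87 -14.8 -12.84 8.17
18.15 -15.3 -13.36 8.42
18.43 -15.8 -13.87 7.93
18.72 -16.3 -14.36 8.05
19.0 -16.8 -14.89 7.76
19.28 -17.3 -15.37 8.31
```

Run:
```python
from h import *
print(arm.move_straight(tcp(-.034,.066),feed=.015,threshold=5.5),get_t(),along(),pull())
s=along()
print(arm.move_straight(tcp(-.078,.066),feed=.025,threshold=6),get_t(),along()); 
arm.wait(.05);print(pull(),pull())
```

```text
True 20.0917 -0.02983624000572313 0.29806828281868175
False 22.25 -0.07782334630892893
2.4560273156423773 2.57839983407234
```

Run:
```python
from h import *
print(arm.move_straight(tcp(-.112,.066),feed=.012,threshold=4)); F=pull(); print(get_t(),along(),F)
s=along()-F/5000.
for k in range(30):
    s-=.00025; arm.move_straight(tcp(s,.066),feed=.01); F=pull(); print(round(get_t(),2),round(s*1e3,2),round(along()*1e3,2),round(F,2))
    if F>10.7: break
for _ in range(6): arm.wait(.1); print(round(pull(),2))
```

```text
True
24.1417 -0.09890687198299888 2.0763324621605435
24.43 -99.57 -99.07 4.12
24.71 -99.82 -99.13 5.55
24.99 -100.07 -99.13 5.85
25.27 -100.32 -99.17 6.58
25.56 -100.57 -99.2 7.25
25.84 -100.82 -99.25 7.62
26.12 -101.07 -99.27 8.45
26.41 -101.32 -99.3 9.07
26.69 -101.57 -99.3 9.59
26.98 -101.82 -99.35 10.31
27.26 -102.07 -99.34 11.09
10.63
10.85
11.44
10.84
11.15
11.16
```

Run:
```python
from h import *
print(arm.move_straight(tcp(-.0905,.066),feed=.03)); arm.wait(.1); print(along(),pull())
print(arm.move_straight(tcp(-.0905,.135),feed=.05,threshold=4),get_t(),get_eef_pos(),get_contact_force())
snap("scene","scene4");b=cv2.imread("pics/scene4.png")[140:260,210:330];cv2.imwrite("pics/s4.png",cv2.resize(b,(600,600)))
```

```text
False
-0.09105748466865674 0.5698968106750557
False 30.2583 [ 0.47062484 -0.11074729  0.11627119] [ 1.26592558  0.22047602 -1.15662763]
```

View pics/s4.png

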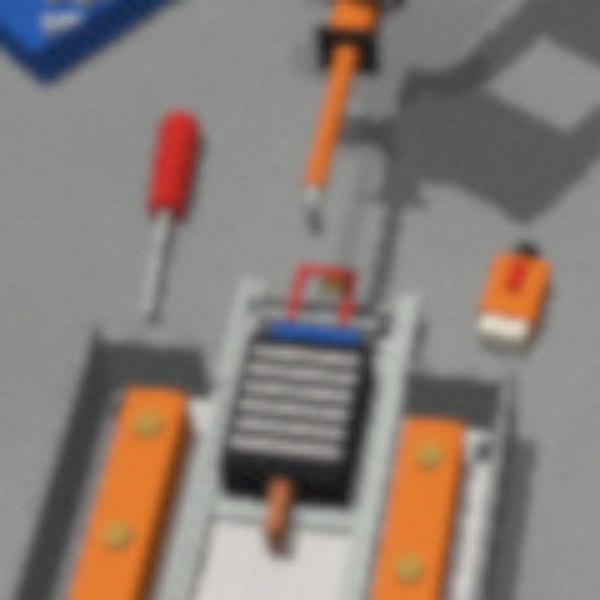

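Run:
```python
from h import *
p=get_eef_pos(); arm.move_straight([p[0],p[1],.20],feed=.12)
arm.move_pose([.447,.3562,.20],q(-.163)); arm.wait(.3)
p,W=snap("wrist","w_back");T=(W-np.array(get_eef_pos()))@Rt(get_tcp_rot())
for v in(5,60,100,125,135,140,145,150,156,160,170): print(v,T[v,321].round(4),end=' ')
# lateral midline of shank / handle
for v in(20,110,180,220):
    u=np.flatnonzero((T[v,270:370,2]>-.04)&(T[v,270:370,2]<-.015))+270; print("mid",v,T[v,u].min(0).round(4),T[v,u].max(0).round(4))
print(get_t(),get_eef_pos())
```

```text
5 [ 0.0981 -0.0003 -0.0242] 60 [ 0.0827 -0.0003 -0.025 ] 100 [ 0.0708 -0.0002 -0.0236] 125 [ 0.0629 -0.0002 -0.0241] 135 [ 0.0596 -0.0002 -0.0235] 140 [ 0.0594 -0.0003 -0.0349] 145 [ 0.0582 -0.0003 -0.0367] 150 [ 0.0567 -0.0003 -0.0368] 156 [ 0.055  -0.0003 -0.037 ] 160 [ 0.0527 -0.0003 -0.0316] 170 [ 0.0499 -0.0003 -0.0332] mid 20 [ 0.0938 -0.0061 -0.0256] [ 0.0947  0.0054 -0.0201]
mid 110 [ 0.0674 -0.0062 -0.025 ] [ 0.0677  0.0055 -0.0189]
mid 180 [ 0.0455 -0.0124 -0.034 ] [ 0.0469  0.0112 -0.0286]
mid 220 [ 0.0315 -0.0128 -0.0336] [ 0.0334  0.0113 -0.0283]
33.2083 [0.44728164 0.35581213 0.20009429]
```

No slip in the grip, so I'm laying it back.

Run:
```python
from h import *
H=[.447,.3562]
arm.move_straight([*H,.10],feed=.1)
print(arm.move_straight([*H,.0535],feed=.04,threshold=8),get_eef_pos(),get_contact_force())
arm.grip(.07); print(get_finger_gap())
arm.move_straight([*H,.25],feed=.1); arm.wait(.3)
p,W=snap("wrist","w_end");z=W[...,2];p=p.astype(int)
roi=np.zeros((400,640),bool);roi[:330,280:360]=1
org=roi&(p[...,0]>180)&(p[...,2]<90)&(p[...,0]-p[...,2]>100)
for n,m in(("sh",org&(z>.07)&(W[...,0]>.51)),("ha",org&(z>.075)&(W[...,0]<.495))):
    c,d,P=axis(W,m); print(n,c,np.arctan2(d[1],d[0]),np.median(P[:,2]))
p,W=snap("top","top_end"); print(get_t())
```

```text
False [0.44720026 0.3563617  0.05376983] [-0.45865292 -0.7470454  -2.0523113 ]
0.0700854536328682
sh [0.55097934 0.33951773] -0.16619276145404874 0.07718568880569515
ha [0.45148599 0.35725674] -0.19492874489546497 0.08592897367301483
38.6917
```

View pics/w_end.png

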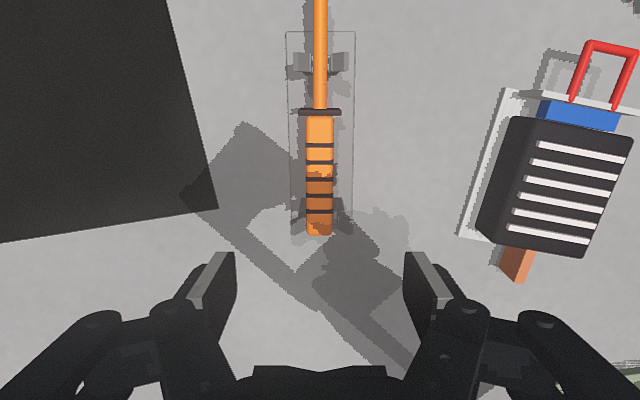

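View pics/top_end.png

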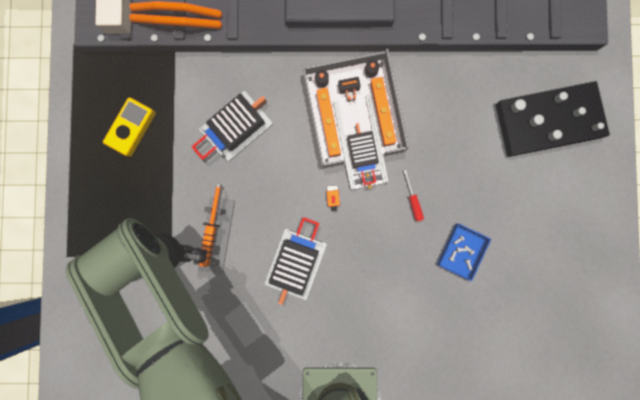

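The hook is seated in its cradle as before: heights are 0.077 m on the shank and 0.086 m on the handle, unchanged. The carrier stands drawn out at (362,150), and the plug, screwdriver and tray haven't moved.

```bash
python3 -c "
from cell import *
print(arm.job_done(),get_t())"
```

```text
the job is handed in; nothing more can be done
the job is handed in; nothing more can be done
```

I drew the carrier out against the stop screw, holding about 8.5 N more than sliding took with about 11 N measured on the loop; the hook is back in its cradle and released, and the job was handed in at about 39 s with no verdict shown.

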